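# Lock the spindle of a pottery jigger

### The arm

A 6-joint arm with a two-finger parallel gripper is mounted at the origin on the work surface. World frame = base frame: x ahead of the robot, y to its left, z up, the work surface at z = 0. Lengths are in mm, angles in rad, forces in N, time in s.
With the tool pointing down it reaches from about 350 to 875 mm from the base axis. Payload 4.2 kg.
Tool frame: the origin (TCP) lies at the very end of the fingers, on their centre line; the grasp point (between the pads) lies 19 mm behind it; z points along the fingers, x is the direction in which the jaws open and shut, and the axes are right-handed (so a half turn about z gives the same grasp; the last joint's range is limited). The gripper opens to 85 mm and grips with 20 to 120 N. Pads are 22 mm wide; open, the fingers measure 114 mm over their backs; the gripper's body (76 mm by 85 mm) begins 54 mm behind the grasp point. The pads swing forward as they close: fully open they stand 13 mm farther back than shut.
Start: joints at [1.539, 0.385, 0.008, 0, -1.194, -0.259], TCP at [179.167, 598.747, 231.312] pointing down, gripper open.
Joint ranges: [-3.14, 3.14], [-1.21, 2.06], [-1.07, 1.41], [-3.16, 2.05], [-2.99, -0.16], [-3.1, 3.1]. Speed limits (rad/s): [2.79, 2.79, 3.14, 3.14, 3.14, 3.14].

### API

Orientations are given as a unit quaternion [x, y, z, w].
In Python, from workcell import arm gives the robot as it stands.
- The arm moves only by the tool play_rows, never from a script. Its argument "plan" is text: rows parted by semicolons, each of 4 numbers parted by spaces: the shift along the tool's x, y, z in cm, then the turn about the tool's z in rad. A call has 1 to 5 rows; each row is the pose to reach, as a shift and turn from the pose commanded when the call began, along the tool's axes at that moment; what a row does not reach only later rows make up. A row lasts 1/8 s, in which the tool goes at most 62.5 mm and 10.7 degrees, less where a joint would pass 70% of its speed; a pose out of reach is approached as far as the arm can. A call with a gripper value outside its range is refused whole. "jaw" is the closure, from -1 (fully open) to 1 (shut), set as the call begins (left out, the last holds). The fingers move at their own pace and stop on an object; "force" is the grip in N (left out, the last holds). Time passes only in rows, so rows that repeat a pose let the fingers close. It gives the time, the measured TCP pose, the force and the opening at its end, in the units of the state.
- arm.get_obs(): the state, without advancing time (a new reading comes with each control period).
- arm.camera(name): name is "scene" or "top"; returns the picture (384x512x3 uint8, blue, green, red); there is no depth.
- arm.get_calibration(name): a dict with "fx", "fy", "cx", "cy" (pixels), "D" ([k1, k2, p1, p2, k3] as OpenCV has them; the pictures are not rectified), "extrinsics" (4x4, takes a point from camera to world coordinates). Camera axes: x right, y down, z forward; pixel columns grow to the right and rows downward; lengths in mm; the calibration is good to about 2 mm. A picture is of the moment at which its call begins. get_calibration takes no time and is no camera call.
- arm.sign_off(): hands the job in, once; it reports no verdict.
The state is a dict: "clock": time; "qpos": joint angles; "dq": joint speeds; "effort": joint torques, N m; "position": TCP position; "tool_rot": TCP orientation; "wrist_force": force on the tool from outside, world axes, zero at the start; "ft_torque": the same for the moment, N m; "grip_width": finger opening in mm.
Only numpy, scipy, OpenCV 4.12 (cv2) and the standard library are available. Lean on these libraries where they do the work, as an engineer would, in place of code of your own. Each camera call takes 0.05 s, during which the arm holds its last target. There are 200 camera calls.

### The job

Lock the jigger's spindle ready for a mould change: push the wheel head round by its lugs until either slot in the locking disc lines up with the steel lock bar, then push the bar's red tab until the bar is fully home in the slot. This is fingertip work, nothing is picked up: keep the fingers off the plaster mould, which stays seated in its cup, leave the mug, bottle and spanner where they are, and finish with the hand clear of everything.

Things in the scene. Friction and masses are not known exactly. Their poses are not given: they have to be found in the camera images.
- jigger: The fixed green cast base of the jigger (a potter's mould-spinning machine), bolted to the bench. Origin: on the spindle's vertical axis, at bench level; z up. The lock bar lies on its -y side in a bracket with two keepers (tops 68 mm above the bench) and points at the spindle. The green profile arm is swung clear on its +y side and is not used.
- column_top (a point): Top of the fixed steel column that carries the green profile arm, 210 mm above the bench, 272 mm from the spindle. From here the arm runs 390 mm away from the spindle, its template hanging below. Keep clear of it.
- wheel_head (a joint): Angle (rad) of the wheel head, positive anticlockwise from above, no end stops. At 0 slot A is in line with the lock bar, at pi or -pi slot B: either will do. It turns both ways against bearing drag of 0.2 N m (2.5 N at a lug) and stays where left. Steel locking disc 220 mm across, top face 60 mm above the bench; above it the aluminium cup, 136 mm across, rim 118 mm above the bench.
- slot_a (a point): Slot A of the locking disc: a straight-sided notch in the disc's rim, marked by yellow paint on both sides, 24 mm wide, 28 mm deep radially, cut through, its mouth bevelled 5 mm. The point lies at the rim (110 mm from the axis), on the slot's centre line, at the disc's top face. Its x axis points radially outwards.
- slot_b (a point): Slot B, the same shape, diametrically opposite slot A. The point lies at the rim, on the slot's centre line, at the disc's top face. (Its axes are the wheel head's too: x points towards slot A.)
- lug0 (a point): Lug 0 of four cast lugs outside the cup, 45 degrees anticlockwise of slot A. A block 16 mm wide (tangentially), standing out from the cup wall to 94 mm from the axis, from 78 to 116 mm above the bench. The point is in its middle: 79 mm from the axis, 97 mm above the bench. Push on its side face to turn the head.
- lug1 (a point): Lug 1 of four cast lugs outside the cup, 135 degrees anticlockwise of slot A. A block 16 mm wide (tangentially), standing out from the cup wall to 94 mm from the axis, from 78 to 116 mm above the bench. The point is in its middle: 79 mm from the axis, 97 mm above the bench. Push on its side face to turn the head.
- lug2 (a point): Lug 2 of four cast lugs outside the cup, 225 degrees anticlockwise of slot A. A block 16 mm wide (tangentially), standing out from the cup wall to 94 mm from the axis, from 78 to 116 mm above the bench. The point is in its middle: 79 mm from the axis, 97 mm above the bench. Push on its side face to turn the head.
- lug3 (a point): Lug 3 of four cast lugs outside the cup, 315 degrees anticlockwise of slot A. A block 16 mm wide (tangentially), standing out from the cup wall to 94 mm from the axis, from 78 to 116 mm above the bench. The point is in its middle: 79 mm from the axis, 97 mm above the bench. Push on its side face to turn the head.
- lock_bar (a joint): How far (m) the lock bar is pushed in towards the spindle: 0 drawn out (nose 10 mm clear of the disc; starts within 4 mm of this), 0.036 fully home in a slot (end stop). Bar 18 mm wide, 12 mm thick, nose tapered to 10 mm: it centres the disc by itself if the slot is within about 5 degrees, else it strikes the rim and goes no further. Drag about 2.5 N; it stays where it is left.
- bar_tab (a point): The red upright tab at the outer end of the lock bar: a plate 40 mm wide, 6 mm thick, from 48 to 105 mm above the bench. The point is in the middle of its outer face (the face away from the spindle), 88 mm above the bench, 222 mm from the axis when drawn out. Its axes are the jigger's; the bar goes in along +y.
- mould_rim (a point): The loose white plaster mould (111 mm diameter, 58 mm high, 0.7 kg, hollow) sitting in the cup with a little play. The point is at the centre of its top rim, 132 mm above the bench when seated (14 mm above the cup's rim).
- mug: Clay-coloured mug, 82 mm diameter, 92 mm high, standing to the robot's side of the jigger. Origin: centre of its underside. Bystander.
- bottle: Green plastic bottle with white cap, 68 mm diameter, 165 mm high, standing to the left of the jigger, between mug and column. Origin: centre of its underside. Bystander.
- spanner: Steel spanner 190 mm long lying flat near the lock bar, on the side away from the robot. Origin: centre of its underside; it lies along its x axis. Bystander.
Things that resemble listed ones, but are neither listed nor needed, are in the scene too. Leave any blue or turquoise look-alike of the part that bears mould_rim alone.

How it is judged:
By the outcome, as a careful person would: the job done as asked, in the order asked, and still so for the second after the job is handed in, with the robot touching nothing.
It also fails if it takes over 48 s, if anything falls off the work surface, if the arm or the gripper's body presses on something with over 40 N, if the wrist force passes 120 N, or if a joint passes its speed limit or range.

## Working session

There is one attempt and no reset: what is moved stays moved. The work goes in short steps, Python scripts to look and compute and a tool call to move; the robot and the scene stay as the last step left them, time stands still between calls to the robot, and variables do not carry over. Pictures are saved under pics/ and viewed, about 8 in all and at most 12, crops included, and the job is handed in when it is done.

Besides the shell and the picture viewer there is one more tool, called after ">>>" as name(argument=value, ...), one argument or row to a line, values as JSON. play_rows: Moves the arm, as the interface text tells. Its arguments: {"type":"object","properties":{"plan":{"type":"string"},"jaw":{"type":"number"},"force":{"type":"number"}},"required":["plan"]}

```bash
mkdir -p pics; cat > h.py <<'E'
import numpy as np, cv2
from workcell import arm
def snap(n,f):
    im=np.array(arm.camera(n)); cv2.imwrite(f,im); return im
def ray(n,u,v):
    c=arm.get_calibration(n);K=np.array([[c['fx'],0,c['cx']],[0,c['fy'],c['cy']],[0,0,1.]])
    p=cv2.undistortPoints(np.array([[[u,v]]],float),K,np.array(c['D'],float))[0,0]
    T=np.array(c['extrinsics']);return T[:3,3],T[:3,:3]@np.array([p[0],p[1],1])
def plane(n,u,v,z):
    o,d=ray(n,u,v);return o+d*(z-o[2])/d[2]
def two(a,b):
    o,d=ray('scene',*a);p,e=ray('top',*b);s=np.linalg.lstsq(np.c_[d,-e],p-o,rcond=None)[0]
    A=o+d*s[0];B=p+e*s[1];return (A+B)/2,np.linalg.norm(A-B)
def proj(n,P):
    c=arm.get_calibration(n);K=np.array([[c['fx'],0,c['cx']],[0,c['fy'],c['cy']],[0,0,1.]])
    T=np.linalg.inv(np.array(c['extrinsics']))
    return cv2.projectPoints(np.array(P,float).reshape(-1,1,3),cv2.Rodrigues(T[:3,:3])[0],T[:3,3],K,np.array(c['D'],float))[0][:,0]
E
python3 - <<'E'
from h import *
a=snap('scene','pics/s0.png');b=snap('top','pics/t0.png')
for n in('scene','top'):
    T=np.array(arm.get_calibration(n)['extrinsics']);print(n,T[:3,3].round(),T[:3,2].round(2),arm.get_calibration(n)['fx'])
o=arm.get_obs();print(o['clock'],o['position'],o['tool_rot'])
E
```

```text
scene [1009.  435. 1141.] [-0.39 -0.34 -0.85] 455.1296024570879
top [ 365.   10. 1103.] [ 0.18  0.01 -0.98] 396.1277710116713
0.1 [179.05238679 598.24753849 230.31608035] [-5.97124461e-01  8.02147972e-01 -6.48148676e-04 -7.67104517e-04]
```

View pics/s0.png

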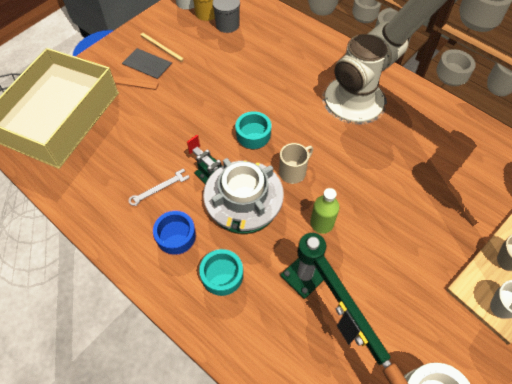

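View pics/t0.png

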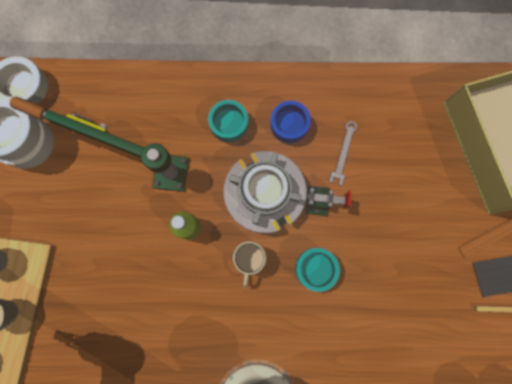

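The scene picture shows the jigger at about (243,190) with its red tab at (193,145). The top picture has the jigger at (265,190), the tab at (348,199), the column at (155,155), the mug at (250,260), the bottle at (183,225) and the spanner at (345,155). Two turquoise bowls and one blue bowl are the look-alikes. I'll take close crops next.

```bash
python3 - <<'E'
from h import *
a=cv2.imread('pics/s0.png');b=cv2.imread('pics/t0.png')
A=cv2.resize(a[125:245,175:305],None,fx=3,fy=3,interpolation=2);B=cv2.resize(b[140:240,215:360],None,fx=2.75,fy=3.6,interpolation=2)
cv2.imwrite('pics/c0.png',np.hstack([A,B[:360]]));print(A.shape,B.shape)
def red(im,x0,x1,y0,y1):
    h=cv2.cvtColor(im,40);m=(((h[...,0]<6)|(h[...,0]>174))&(h[...,1]>150)&(h[...,2]>60)).astype(np.uint8)
    m[:, :x0]=0;m[:,x1:]=0;m[:y0]=0;m[y1:]=0;y,x=m.nonzero();return x.mean(),y.mean(),x.min(),x.max(),y.min(),y.max(),len(x)
print(red(a,175,220,125,170),red(b,325,360,180,220))
for im,(x0,x1,y0,y1),n in((a,(195,300,150,240),'scene'),(b,(220,315,145,240),'top')):
    h=cv2.cvtColor(im,40);m=((h[...,0]>20)&(h[...,0]<32)&(h[...,1]>110)&(h[...,2]>90)).astype(np.uint8)
    k,_,st,c=cv2.connectedComponentsWithStats(m[y0:y1,x0:x1],connectivity=8)
    for i in range(1,k):
        if st[i,4]>3:
            u,v=c[i]+[x0,y0];print(n,u,v,st[i,4],plane(n,u,v,60).round())
E
```

```text
(360, 390, 3) (360, 399, 3)
(np.float64(192.7246376811594), np.float64(143.15942028985506), np.int64(187), np.int64(199), np.int64(135), np.int64(153), 138) (np.float64(347.96774193548384), np.float64(199.1290322580645), np.int64(345), np.int64(350), np.int64(192), np.int64(206), 62)
scene 257.2857142857143 163.42857142857142 7 [446. -49.  60.]
scene 228.6451612903226 221.35483870967744 31 [637.  15.  60.]
scene 242.21212121212122 223.96969696969697 33 [619.  48.  60.]
top 254.0 157.5263157894737 19 [634.  17.  60.]
top 241.47619047619048 163.33333333333334 21 [617.  50.  60.]
top 287.8484848484849 218.75757575757575 33 [469. -75.  60.]
top 275.86486486486484 225.54054054054055 37 [451. -44.  60.]
```

View pics/c0.png

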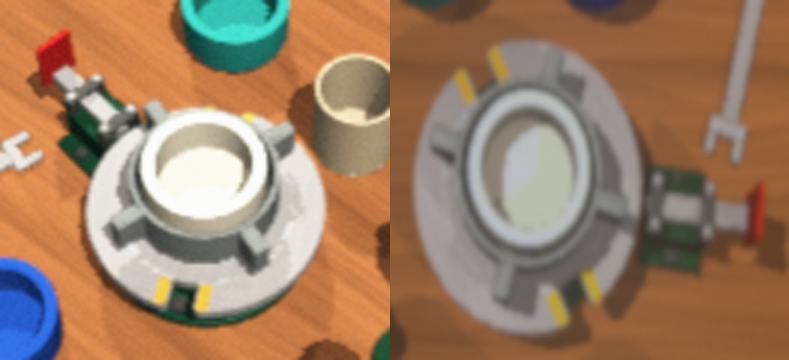

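```bash
python3 - <<'E'
from h import *
C=np.array([543,-13])
p,e=two((192.7,143.2),(348,199.1));print('tab tri',p.round(),e)
a=cv2.imread('pics/s0.png');b=cv2.imread('pics/t0.png')
def red(im,x0,x1,y0,y1):
    h=cv2.cvtColor(im,40);m=(((h[...,0]<8)|(h[...,0]>172))&(h[...,1]>130)&(h[...,2]>50)).astype(np.uint8)
    m[:, :x0]=0;m[:,x1:]=0;m[:y0]=0;m[y1:]=0;return m
for n,im,bx in(('scene',a,(175,220,125,170)),('top',b,(325,360,180,220))):
    m=red(im,*bx);c=max(cv2.findContours(m,0,2)[0],key=cv2.contourArea)
    q=cv2.approxPolyDP(c,2,True)[:,0];print(n,[(tuple(int(t) for t in x),plane(n,*x,105).round()[:2].tolist()) for x in q])
    print(cv2.minAreaRect(c))
# disc outline / keepers: cup rim ellipses
for n,uv in(('top',[(242,187.5)]),):pass
for k,ang in enumerate(range(0,360,30)):pass
# check drawings: predicted disc, slots, bar, tab
d=p[:2]-C;th=np.arctan2(d[1],d[0]);print('bar dir deg',np.degrees(th),'dist',np.hypot(*d))
for n,im in(('scene',a.copy()),('top',b.copy())):
    im=cv2.resize(im,None,fx=4,fy=4,interpolation=2)
    t=np.linspace(0,2*np.pi,90)
    for r,z,col in((110,60,(0,0,255)),(68,118,(255,0,0)),(55.5,132,(0,255,0))):
        P=np.c_[C[0]+r*np.cos(t),C[1]+r*np.sin(t),0*t+z]
        for u in proj(n,P):cv2.circle(im,tuple(int(x*4+2) for x in u),1,col,-1)
    u=np.array([np.cos(th),np.sin(th)]);w=np.array([-u[1],u[0]])
    for s in(-20,20):
        for rr in (216,222):
            for x in proj(n,[*(C+u*rr+w*s),105]):cv2.circle(im,tuple(int(t*4+2) for t in x),2,(255,255,0),-1)
    x,y=proj(n,[543,-60,80])[0]*4;x,y=int(x),int(y);cv2.imwrite(f'pics/o_{n}.png',im[y-240:y+240,x-200:x+200])
A=cv2.imread('pics/o_scene.png');B=cv2.imread('pics/o_top.png');cv2.imwrite('pics/o.png',np.hstack([A,B]))
E
```

```text
tab tri [ 522. -231.   76.] 2.2400702554783893
scene [((197, 135), [507.0, -225.0]), ((187, 141), [541.0, -232.0]), ((189, 153), [567.0, -197.0]), ((195, 146), [538.0, -202.0]), ((199, 146), [531.0, -193.0])]
((193.0699920654297, 143.989990234375), (17.253406524658203, 12.0208158493042), 81.8698959350586)
top [((350, 191), [538.0, -229.0]), ((345, 195), [527.0, -216.0]), ((344, 206), [499.0, -213.0]), ((350, 205), [502.0, -228.0])]
((347.0, 198.5), (15.0, 6.0), 90.0)
bar dir deg -95.51952189601245 dist 219.0732238154511
```

View pics/o.png

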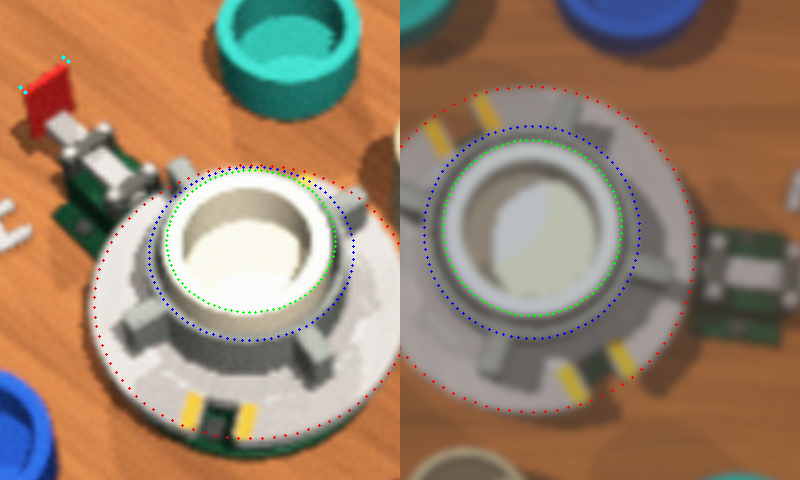

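Measured layout:
- The spindle axis is at (543,-13), and the drawn circles fit both views.
- The slots lie at 29° and -151°, and the bar is at about -96°, so I turn the head +55° anticlockwise.
- I'll push the lug at about -106°. It is a plain lug on the head, and the blue and turquoise bowls are elsewhere.

Rows next.

```bash
cat >> h.py <<'E'
from scipy.spatial.transform import Rotation as R
C=np.array([543.,-13.])
def rows(W,o=None):
    """W: list of (x,y,z,yaw_deg of tool x or None); prints shift rows"""
    o=o or arm.get_obs();M=R.from_quat(o['tool_rot']).as_matrix();y0=np.degrees(np.arctan2(M[1,0],M[0,0]))
    print('at',np.round(o['position'],1),'yaw %.1f'%y0,'F',np.round(o['wrist_force'],1),'clk',o['clock'])
    for x,y,z,w in W:
        s=M.T@(np.array([x,y,z])-o['position'])/10;t=0 if w is None else -np.radians((w-y0+180)%360-180)
        print(' '.join('%.2f'%k for k in s),'%.3f'%t)
def lugpt(phi,r,t):
    a=np.radians(phi);return C+r*np.array([np.cos(a),np.sin(a)])+t*np.array([-np.sin(a),np.cos(a)])
E
python3 - <<'E'
from h import *
P=lugpt(-105.6,88,-31)
s=np.array([179,599]);
rows([(*(s+(P-s)*k/13),231,None) for k in (5,10,13)]+[(*P,140,-105.6),(*P,86,-105.6)])
E
```

```text
at [179.1 598.2 230.3] yaw -106.7 F [-0.5  0.4 -0.9] clk 0.1
21.87 -19.01 -0.02 0.000
43.81 -38.04 0.02 0.000
56.97 -49.47 0.05 0.000
56.95 -49.46 9.15 -0.019
56.94 -49.46 14.55 -0.019
```

>>> play_rows(
  plan="4.4 -3.8 0 0; 8.8 -7.6 0 0; 13.1 -11.4 0 0; 17.5 -15.2 0 0; 21.9 -19 0 0",
  jaw=1,
)

```text
clock: 0.72
position: [298.7, 332.4, 231.1]
tool_rot: [-0.597, 0.802, -0.0, -0.0]
wrist_force: [0.8, -0.9, 0.9]
grip_width: 0.1
```

>>> play_rows(
  plan="4.4 -3.8 0 0; 8.8 -7.6 0 0; 13.1 -11.4 0 0; 17.5 -15.2 0 0; 21.9 -19 0 0",
)

```text
clock: 1.35
position: [417.9, 68.4, 231.3]
tool_rot: [-0.597, 0.802, 0.0, 0.0]
wrist_force: [0.4, 0.6, 0.8]
grip_width: -0.3
```

>>> play_rows(
  plan="4.4 -3.8 0 0; 8.8 -7.6 0 0; 13.1 -11.4 0 0; 13.1 -11.4 0 0; 13.1 -11.4 0 0",
)

```text
clock: 1.98
position: [488.7, -88.1, 230.7]
tool_rot: [-0.597, 0.802, 0.001, -0.001]
wrist_force: [0.8, 0.6, -0.8]
grip_width: -0.2
```

```bash
python3 - <<'E'
from h import *
P=lugpt(-105.6,88,-31)
rows([(*P,140,-105.6),(*P,86,-105.6)])
E
```

```text
at [488.7 -88.1 230.7] yaw -106.7 F [ 0.8  0.6 -0.8] clk 1.975
0.10 -0.12 9.07 -0.020
0.10 -0.13 14.47 -0.020
```

>>> play_rows(
  plan="0.1 -0.1 4.5 -0.02; 0.1 -0.1 9 -0.02; 0.1 -0.1 12 -0.02; 0.1 -0.1 14.5 -0.02; 0.1 -0.1 14.5 -0.02",
)

```text
clock: 2.6
position: [488.3, -88.0, 85.0]
tool_rot: [-0.606, 0.795, 0.001, -0.002]
wrist_force: [-0.2, 1.2, 0.9]
grip_width: -0.0
```

```bash
python3 - <<'E'
from h import *
a=snap('scene','pics/s1.png')
x,y=proj('scene',[520,-60,90])[0].astype(int)
cv2.imwrite('pics/s1c.png',cv2.resize(a[y-75:y+75,x-90:x+90],None,fx=4,fy=4,interpolation=2))
W=[(*lugpt(-105.6+d,88,-19+e),86,-105.6+d) for d,e in ((0,-5),(4,0),(10,0),(17,0),(24,0),(31,0),(38,0),(45,0),(51,0),(55,0))]
rows(W)
E
```

```text
at [489.6 -88.2  86.4] yaw -105.4 F [-0.1  0.5 -0.1] clk 2.65
0.13 -0.72 0.04 0.004
0.24 -1.84 0.04 -0.066
0.33 -2.77 0.04 -0.171
0.31 -3.87 0.04 -0.293
0.16 -4.96 0.04 -0.415
-0.13 -6.02 0.03 -0.537
-0.54 -7.04 0.03 -0.659
-1.08 -8.00 0.03 -0.781
-1.63 -8.77 0.03 -0.886
-2.03 -9.25 0.03 -0.956
```

View pics/s1c.png

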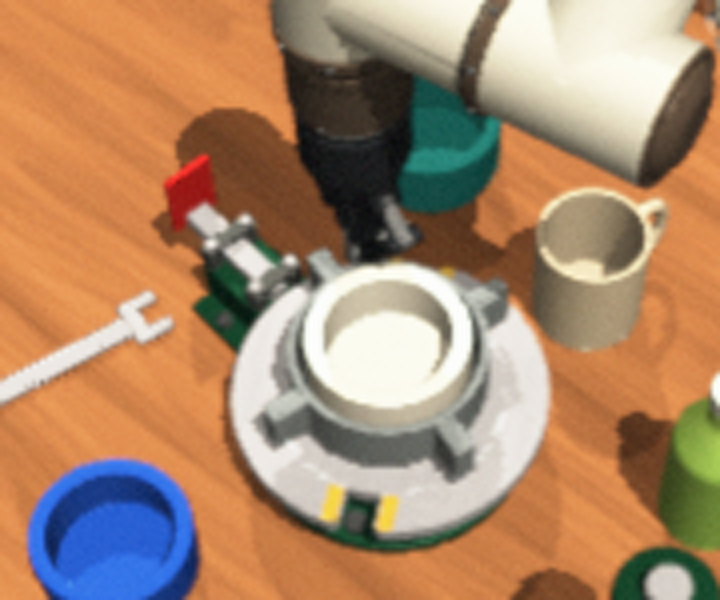

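The fingertips at about (370,240) stand on the disc side of the lug at (325,268), clear of the mould. Pushing now.

>>> play_rows(
  plan="0.1 -0.7 0 0; 0.2 -1.3 0 -0.03; 0.24 -1.84 0 -0.07; 0.3 -2.3 0 -0.12; 0.33 -2.77 0 -0.17",
)

```text
clock: 3.28
position: [515.6, -100.1, 86.9]
tool_rot: [-0.671, 0.741, 0.0, -0.0]
wrist_force: [-2.1, 1.0, 1.5]
grip_width: -0.2
```

```bash
python3 - <<'E'
from h import *
W=[(*lugpt(-105.6+d,88,-19),86,-105.6+d) for d in (15,20,25,29,33,37,41,45,49,52,55)]
rows(W)
E
```

```text
at [ 515.6 -100.1   86.9] yaw -95.7 F [-2.1  1.   1.5] clk 3.275
-0.00 -0.75 0.09 -0.088
0.06 -1.54 0.09 -0.176
0.05 -2.32 0.09 -0.263
0.00 -2.95 0.09 -0.333
-0.10 -3.57 0.09 -0.402
-0.24 -4.18 0.09 -0.472
-0.42 -4.78 0.09 -0.542
-0.64 -5.37 0.09 -0.612
-0.91 -5.94 0.09 -0.682
-1.13 -6.35 0.09 -0.734
-1.38 -6.76 0.09 -0.786
```

Contact was made at about 2.3 N, as expected. I'm continuing.

>>> play_rows(
  plan="0 -0.75 0 -0.09; 0.05 -1.5 0 -0.18; 0.05 -2.3 0 -0.26; 0 -2.95 0 -0.33; -0.1 -3.6 0 -0.4",
)

```text
clock: 3.9
position: [551.1, -103.4, 86.7]
tool_rot: [0.805, -0.593, -0.001, 0.001]
wrist_force: [-2.4, -1.3, 1.0]
grip_width: 0.3
```

```bash
python3 - <<'E'
from h import *
W=[(*lugpt(-105.6+d,88,-19),86,-105.6+d) for d in (37,41,45,48,51,53,55)]
rows(W)
E
```

```text
at [ 551.1 -103.4   86.7] yaw -72.7 F [-2.4 -1.3  1. ] clk 3.9
0.04 -0.65 0.07 -0.072
0.11 -1.27 0.07 -0.142
0.13 -1.90 0.06 -0.212
0.12 -2.37 0.06 -0.264
0.08 -2.84 0.06 -0.316
0.04 -3.15 0.06 -0.351
-0.01 -3.46 0.06 -0.386
```

>>> play_rows(
  plan="0.05 -0.65 0 -0.07; 0.1 -1.25 0 -0.14; 0.1 -1.9 0 -0.21; 0.1 -2.4 0 -0.26; 0.1 -2.7 0 -0.3",
)

```text
clock: 4.53
position: [577.6, -96.2, 86.7]
tool_rot: [0.885, -0.466, -0.0, 0.0]
wrist_force: [-2.3, -1.4, 0.6]
grip_width: -0.0
```

```bash
python3 - <<'E'
from h import *
a=snap('scene','pics/s2.png');b=snap('top','pics/t2.png')
A=cv2.resize(a[125:245,175:305],None,fx=3,fy=3,interpolation=2);B=cv2.resize(b[140:240,215:360],None,fx=2.75,fy=3.6,interpolation=2)
cv2.imwrite('pics/c2.png',np.hstack([A,B]))
for im,(x0,x1,y0,y1),n in((a,(195,300,150,240),'scene'),(b,(215,315,145,240),'top')):
    h=cv2.cvtColor(im,40);m=((h[...,0]>20)&(h[...,0]<32)&(h[...,1]>110)&(h[...,2]>90)).astype(np.uint8)
    k,_,st,c=cv2.connectedComponentsWithStats(m[y0:y1,x0:x1],connectivity=8)
    for i in range(1,k):
        if st[i,4]>3:
            u,v=c[i]+[x0,y0];p=plane(n,u,v,60)[:2]-C;print(n,u,v,st[i,4],p.round(),np.hypot(*p),np.degrees(np.arctan2(p[1],p[0])))
rows([])
E
```

```text
scene 270.06451612903226 212.93548387096774 31 [ 3. 95.] 95.50265636783061 88.37697356925571
scene 259.1764705882353 220.47058823529412 34 [39. 88.] 96.34130369831722 66.02587179287481
top 300.7692307692308 190.9230769230769 13 [  1. -96.] 96.2693893324453 -89.57707029183294
top 298.2 204.6 15 [-36. -89.] 96.31971252577218 -112.03530574454497
at [578.1 -96.   86.7] yaw -55.7 F [-0.5 -1.6  0.6] clk 4.625
```

View pics/c2.png

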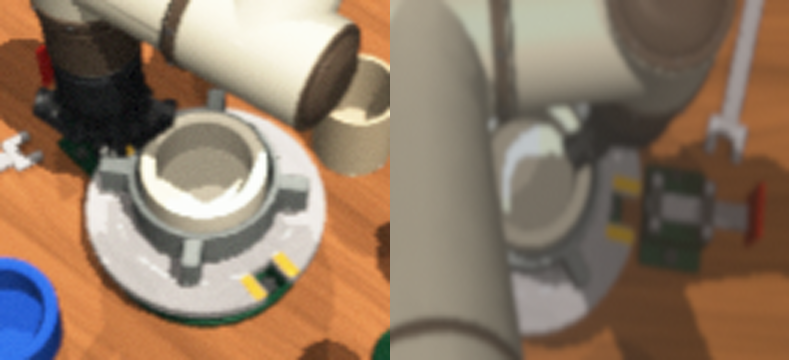

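The yellow marks put the slot at -102.8° (scene) and -100.8° (top), against the bar at about -95.8°. That leaves about 6° to go, or 9.5 mm at the finger.

```bash
python3 - <<'E'
from h import *
o=arm.get_obs();d=np.array(o['position'][:2])-C
W=[]
for k in (2,4,6):
    c=R.from_euler('z',k,degrees=True).as_matrix()[:2,:2];W.append((*(C+c@d),86,-55.7+k))
rows(W)
E
```

```text
at [578.1 -96.   86.7] yaw -55.7 F [-0.5 -1.6  0.6] clk 4.625
0.06 -0.31 0.07 -0.034
0.10 -0.62 0.07 -0.069
0.14 -0.93 0.07 -0.104
```

>>> play_rows(
  plan="0.05 -0.3 0 -0.03; 0.1 -0.6 0 -0.07; 0.15 -0.95 0 -0.1; 0.15 -0.95 0 -0.1; 0.1 0 0 -0.07",
)

```text
clock: 5.25
position: [578.9, -95.8, 86.3]
tool_rot: [0.9, -0.436, 0.001, -0.001]
wrist_force: [-0.8, 0.1, -0.8]
grip_width: -0.1
```

>>> play_rows(
  plan="0 0.5 -1 0; 0 0.5 -4 0; 0 0.5 -8 0; -5 0.5 -8 0; -10 0.5 -8 0",
)

```text
clock: 5.88
position: [512.0, -20.4, 167.5]
tool_rot: [0.9, -0.436, 0.001, -0.001]
wrist_force: [0.6, 0.2, 0.7]
grip_width: 0.2
```

```bash
python3 - <<'E'
from h import *
rows([])
E
```

```text
at [512.  -20.4 167.5] yaw -51.8 F [0.6 0.2 0.7] clk 5.875
```

```bash
python3 - <<'E'
from h import *
print(arm.get_obs()['qpos'])
u=np.array([np.cos(np.radians(-95.8)),np.sin(np.radians(-95.8))])
W=[(512,-20,200,-43)]+[(*(C+u*r),200,-5.8) for r in (120,190,260)]+[(*(C+u*260),z,-5.8) for z in (140,82)]
rows(W)
a=snap('top','pics/t3.png')
E
```

```text
[ 2.77256517e-01  2.51950859e-01 -3.60293514e-01 -2.37183162e-04
 -9.55766998e-01  1.96117702e+00]
at [512.  -20.4 167.5] yaw -51.8 F [0.6 0.2 0.7] clk 5.875
-0.02 -0.04 -3.25 -0.153
9.97 5.44 -3.25 -0.802
15.00 10.30 -3.26 -0.802
20.03 15.17 -3.27 -0.802
20.03 15.19 2.73 -0.802
20.02 15.20 8.53 -0.802
```

The last joint's range rules out the yaw of -5.8°, so I'll use the equivalent half turn (174°) and rotate while travelling.

>>> play_rows(
  plan="0 0 -3.2 0.15; 2 1.5 -3.2 0.32; 5 3.5 -3.2 0.5; 8 5.5 -3.2 0.68; 11 7.5 -3.2 0.85",
)

```text
clock: 6.55
position: [521.8, -154.9, 199.3]
tool_rot: [-0.638, 0.77, -0.001, 0.001]
wrist_force: [1.0, 0.0, -0.2]
grip_width: -0.0
```

```bash
python3 - <<'E'
from h import *
u=np.array([np.cos(np.radians(-95.8)),np.sin(np.radians(-95.8))])
print(arm.get_obs()['qpos'][5])
rows([(*(C+u*r),200,174.2) for r in (170,200,230,260)])
E
```

```text
1.375203889056145
at [ 521.8 -154.9  199.3] yaw -100.7 F [ 1.   0.  -0.2] clk 6.55
2.60 -0.90 -0.07 1.486
5.59 -1.16 -0.07 1.486
8.58 -1.41 -0.07 1.486
11.57 -1.67 -0.07 1.486
```

>>> play_rows(
  plan="2.6 -0.5 0 0.17; 5.2 -0.9 0 0.34; 7.8 -1.3 0 0.51; 10 -1.5 0 0.68; 11.6 -1.7 0 0.85",
)

```text
clock: 7.18
position: [517.3, -272.0, 199.1]
tool_rot: [-0.264, 0.965, -0.0, 0.001]
wrist_force: [0.6, 0.0, 0.1]
grip_width: 0.1
```

>>> play_rows(
  plan="0 0 0 0.17; 0 0 0 0.34; 0 0 0 0.5; 0 0 0 0.64; 0 0 0 0.64",
)

```text
clock: 7.8
position: [517.6, -271.0, 199.0]
tool_rot: [0.049, 0.999, -0.0, 0.001]
wrist_force: [0.1, 1.2, 0.7]
grip_width: 0.2
```

```bash
python3 - <<'E'
from h import *
u=np.array([np.cos(np.radians(-95.8)),np.sin(np.radians(-95.8))])
rows([(*(C+u*260),z,174.2) for z in (150,82)])
a=snap('scene','pics/s4.png');b=snap('top','pics/t4.png')
A=cv2.resize(a[125:245,175:305],None,fx=3,fy=3,interpolation=2);B=cv2.resize(b[140:240,215:360],None,fx=2.75,fy=3.6,interpolation=2)
cv2.imwrite('pics/c4.png',np.hstack([A,B]))
for im,(x0,x1,y0,y1),n in((a,(195,300,150,240),'scene'),(b,(215,315,145,240),'top')):
    h=cv2.cvtColor(im,40);m=((h[...,0]>20)&(h[...,0]<32)&(h[...,1]>110)&(h[...,2]>90)).astype(np.uint8)
    k,_,st,c=cv2.connectedComponentsWithStats(m[y0:y1,x0:x1],connectivity=8)
    for i in range(1,k):
        if st[i,4]>3:
            u,v=c[i]+[x0,y0];p=plane(n,u,v,60)[:2]-C;print(n,u,v,st[i,4],p.round(),np.hypot(*p),np.degrees(np.arctan2(p[1],p[0])))
E
```

```text
at [ 517.6 -271.   199. ] yaw 174.4 F [0.1 1.2 0.7] clk 7.8
0.08 -0.07 4.90 0.003
0.09 -0.07 11.70 0.003
scene 222.33333333333334 166.88888888888889 9 [ -23. -104.] 106.68591785449405 -102.4966598413036
scene 214.5 175.80769230769232 26 [  14. -100.] 101.17332386243963 -82.2289589087057
scene 272.5483870967742 209.61290322580646 31 [-10.  94.] 94.51184594495246 95.77060391577008
scene 262.8918918918919 218.24324324324323 37 [28. 91.] 95.29854982129515 73.17799251976791
top 229.66666666666666 180.76666666666665 30 [25. 94.] 97.42131379331796 74.89371686928813
top 299.5 187.0 18 [ 11. -93.] 93.6237711524021 -83.07924663039184
top 228.37142857142857 194.5142857142857 35 [-12.  97.] 97.252047374116 97.09092587545037
top 298.5 200.5 12 [-25. -90.] 93.57058507816684 -105.59737842820698
```

View pics/c4.png

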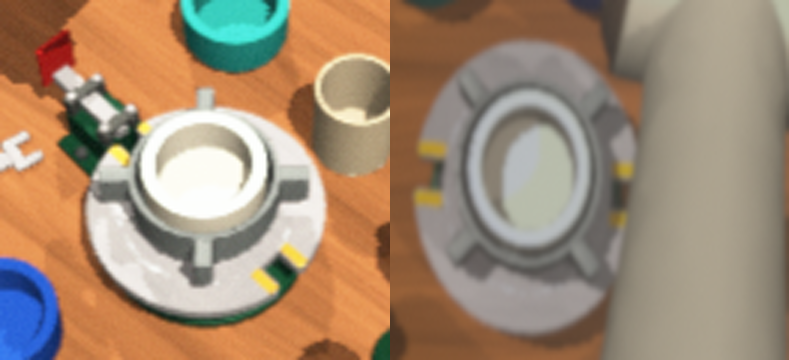

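The slot is at about -95°, within about 1° of the bar, so it should self-centre. The tab at (57,55) in the crop is free. I'm lowering outside the tab.

>>> play_rows(
  plan="0.1 -0.1 4 0; 0.1 -0.1 8 0; 0.1 -0.1 10.5 0; 0.1 -0.1 11.7 0; 0.1 -0.1 11.7 0",
)

```text
clock: 8.52
position: [516.5, -271.8, 81.1]
tool_rot: [0.05, 0.999, 0.0, -0.0]
wrist_force: [-0.1, 0.2, -0.3]
grip_width: -0.1
```

```bash
python3 - <<'E'
from h import *
u=np.array([np.cos(np.radians(-95.8)),np.sin(np.radians(-95.8))])
rows([(*(C+u*r),82,174.2) for r in (245,235,225,215,205,197,195)])
E
```

```text
at [ 516.5 -271.8   81.1] yaw 174.3 F [-0.1  0.2 -0.3] clk 8.525
-0.03 1.52 -0.09 0.002
-0.03 2.52 -0.09 0.002
-0.03 3.52 -0.09 0.002
-0.03 4.52 -0.09 0.002
-0.03 5.52 -0.09 0.002
-0.03 6.32 -0.09 0.002
-0.04 6.52 -0.09 0.002
```

>>> play_rows(
  plan="0 1 0 0; 0 2 0 0; 0 2.7 0 0; 0 3.3 0 0; 0 3.9 0 0",
)

```text
clock: 9.15
position: [520.8, -233.1, 81.9]
tool_rot: [0.05, 0.999, -0.0, 0.0]
wrist_force: [-1.7, -3.2, 3.0]
grip_width: -0.3
```

>>> play_rows(
  plan="0 0.5 0 0; 0 0.9 0 0; 0 1.3 0 0; 0 1.6 0 0; 0 1.9 0 0",
)

```text
clock: 9.78
position: [522.8, -214.1, 81.5]
tool_rot: [0.05, 0.999, -0.0, 0.0]
wrist_force: [0.1, -3.8, 2.4]
grip_width: -0.1
```

>>> play_rows(
  plan="0 0.15 0 0; 0 0.3 0 0; 0 0.4 0 0; 0 0.5 0 0; 0 0.5 0 0",
)

```text
clock: 10.4
position: [522.7, -209.0, 81.1]
tool_rot: [0.05, 0.999, 0.0, -0.0]
wrist_force: [1.2, -3.2, 1.7]
grip_width: -0.3
```

>>> play_rows(
  plan="0 0.1 0 0; 0 0.2 0 0; 0 0.2 0 0",
)

```text
clock: 10.78
position: [522.7, -208.8, 81.2]
tool_rot: [0.05, 0.999, -0.001, -0.0]
wrist_force: [0.6, -11.4, -0.6]
grip_width: -0.1
```

The force rises at r = 197 mm, where the tab face is at 186 mm (222 − 36), so this is the end stop. One firmer nudge, then back off.

>>> play_rows(
  plan="0 0.1 0 0; 0 0.2 0 0; 0 0.2 0 0",
)

```text
clock: 11.15
position: [522.7, -208.7, 81.3]
tool_rot: [0.05, 0.999, -0.002, -0.0]
wrist_force: [0.6, -19.8, -2.2]
grip_width: 0.0
```

>>> play_rows(
  plan="0 -0.5 0 0; 0 -1.5 0 0; 0 -3 0 0; 0 -4 -3 0; 0 -4 -8 0",
)

```text
clock: 11.78
position: [517.6, -245.5, 160.1]
tool_rot: [0.051, 0.999, 0.001, -0.003]
wrist_force: [0.9, -0.1, 0.0]
grip_width: 0.2
```

>>> play_rows(
  plan="0 -3 -5 0; 0 -6 -8 0; 0 -9 -8 0; 0 -12 -8 0; 0 -12 -8 0",
)

```text
clock: 12.4
position: [506.4, -366.0, 240.6]
tool_rot: [0.051, 0.999, 0.0, -0.001]
wrist_force: [0.9, 0.1, 0.5]
grip_width: 0.0
```

```bash
python3 - <<'E'
from h import *
a=snap('scene','pics/s5.png');b=snap('top','pics/t5.png')
A=cv2.resize(a[125:245,175:305],None,fx=3,fy=3,interpolation=2);B=cv2.resize(b[140:240,215:360],None,fx=2.75,fy=3.6,interpolation=2)
cv2.imwrite('pics/c5.png',np.hstack([A,B]))
h=cv2.cvtColor(a,40);m=(((h[...,0]<6)|(h[...,0]>174))&(h[...,1]>150)&(h[...,2]>60));y,x=m[125:190,175:230].nonzero();y+=125;x+=175
p=plane('scene',x.mean(),y.mean(),76);print('tab',p.round(),np.hypot(*(p[:2]-C)),len(x));print(plane('scene',192.7,143.2,76).round())
rows([])
E
```

```text
tab [ 523. -203.   76.] 190.97948103045385 111
[ 522. -232.   76.]
at [ 506.9 -364.4  240.8] yaw 174.2 F [ 0.2  0.6 -0.4] clk 12.5
```

View pics/c5.png

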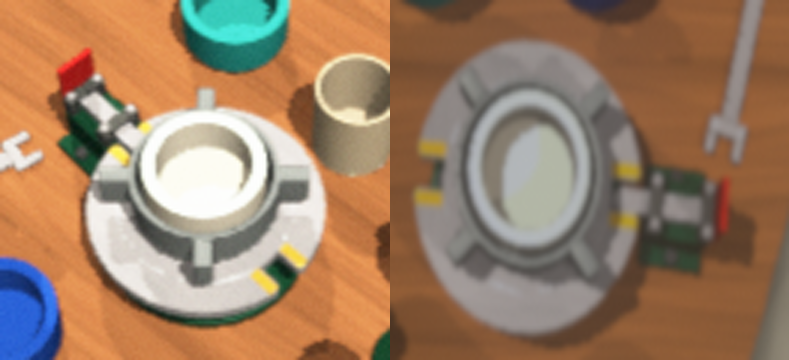

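```bash
python3 -c "
from workcell import arm
print(arm.sign_off())"
```

```text
the job is handed in; nothing more can be done
None
```

The spindle is locked and the job is handed in at about 12.5 s. I turned the wheel head about 55° anticlockwise by one lug, then pushed the red tab until the lock bar met its end stop.

**Slot alignment:** Before the push, the yellow marks put the slot at about -95° and the bar at about -96°. That is well inside the 5° the bar can centre by itself.

**Bar home:** The bar stopped at about 36 mm of travel, and the force rose to 20 N with no more movement. The last pictures show it between the yellow marks, deep in the slot.

**Scene:** The mould is still seated in its cup. The hand was clear before hand-in, with no contact force, and never went near the mug, bottle or spanner. I compared only the mug and spanner by eye in the last crops.

**Checks that disagreed:** The scene-camera tab centroid moved only about 29 mm, less than the bar's travel. I put that down to the keepers now hiding the lower part of the tab. Just before the last lug push, the two cameras differed by 2° on the slot angle.

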